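Swing out the portafilter fork at the espresso station

ROBOT

A 6-joint arm with a two-finger parallel gripper is mounted at the origin on the work surface. World frame = base frame: x ahead of the robot, y to its left, z up, the work surface at z = 0. Lengths are in mm, angles in rad, forces in N, time in s.
With the tool pointing down it reaches from about 425 to 1125 mm from the base axis. Payload 14.9 kg.
Tool frame: the origin (TCP) lies between the finger pads; the fingertips stand 25 mm ahead of it and the grasp point (between the pads) lies 6 mm ahead of it (bot.finger_overhang is the distance from the TCP to the fingertips, in mm); z points along the fingers, y is the line along which they close (so a half turn about z gives the same grasp; the last joint's range is limited). The gripper opens to 91 mm and grips with 3 to 60 N. Pads are 32 mm wide; open, the fingers measure 118 mm over their backs; the gripper's body (76 mm by 178 mm) begins 60 mm behind the grasp point.
Start: joints at [-1.287, 0.379, 1.734, -0, 1.028, -0.033], TCP at [218.065, -665.181, 238.932] pointing down, gripper open.
Joint ranges: [-2.77, 2.77], [-0.74, 2.19], [0, 2.66], [-1.06, 4.2], [0.31, 2.87], [-3.08, 3.08]. Speed limits (rad/s): [1.89, 1.89, 2.39, 3.14, 3.14, 3.14].

INTERFACE

Orientations are given as a unit quaternion [x, y, z, w].
In Python, from station import bot gives the robot as it stands. The module is installed in compiled form; this text tells all that it offers.
- The arm moves only by the tool jog_arm, never from a script. Its argument "targets" is a list of rows, each an object with "linear": the shift along the tool's x, y, z in m, a list of three; "dr": the turn, a rotation vector about the tool's x, y, z in degrees, a list of three; "hand": the opening, from -1 (shut) to 1 (fully open). A call has 1 to 20 rows; each row shifts and turns the commanded pose from where the row before left it, along the tool's axes as they then stand; what a row does not reach is not made up. A row lasts 1/10 s, in which the tool goes at most 50 mm and 8.59 degrees, less where a joint would pass 70% of its speed; a pose out of reach is approached as far as the arm can. A call is refused whole if a number of a shift passes 0.05 or a number of a turn 8.59, either way. A call with a gripper value outside its range is refused whole. The fingers move at their own pace and stop on an object; the grip force is fixed at half the most. Time passes only in rows, so rows that do not move let the fingers close. It gives the time, the measured TCP pose, the force, the opening and the grip force at its end, in the units of the state.
- bot.sense(): the state, without advancing time (a new reading comes with each control period).
- bot.grab_frame(name): name is "scene" or "top"; returns a dict with "frame" (480x640x3 uint8, red, green, blue), "depth" (480x640 float32, mm along the optical axis (not along the pixel's ray), 0 where there is no reading), "vfov" (degrees; the focal length in pixels is half the picture's height over the tangent of half this angle, whatever the lens; pixels are square), "cx", "cy" (the principal point, pixels), "R" (3x3) and "t" (3): a world point X has camera coordinates R X + t. Camera axes: x right, y down, z forward; pixel columns grow to the right and rows downward; lengths in mm; the calibration is good to about 2 mm. A picture is of the moment at which its call begins.
- bot.finish_job(): hands the job in; it is judged then, once.
The state is a dict: "clock": time; "joints": joint angles; "joint_velocities": joint speeds; "joint_efforts": joint torques, N m; "eef_pos": TCP position; "tcp_rot": TCP orientation; "contact_force": force on the tool from outside, world axes, zero at the start; "wrist_torque": the same for the moment, N m; "opening": finger opening in mm; "grasp_force": force on a finger pad.
Only numpy, scipy, OpenCV 4.12 (cv2) and the standard library are available. Lean on these libraries where they do the work, as an engineer would, in place of code of your own. Each camera call takes 0.05 s, during which the arm holds its last target. There are 200 camera calls.

TASK

Get the tamping place ready: swing the long, fork-ended portafilter arm out from its folded position, anticlockwise seen from above, until it snaps fully home at the end of its travel, then let go of it. Leave the shorter arm with the round cup disc folded.

Things in the scene. Friction and masses are not known exactly. Their poses are not given: they have to be found in the camera images.
- fork_arm (a joint): Hinge angle (rad) of the arm with a 76 mm wide flat two-pronged fork end (tips 176 mm from the pin). Level 22 mm steel bar, top 64 mm above slab, on a fixed round pedestal. 0 folded; grows anticlockwise seen from above to 1.6 = hard stop, swung out. Starts 0-0.4. Friction (2-3 N at the knob) holds it wherever left up to about 0.9; from about 1.1 its over-centre weight carries it home and keeps it there.
- fork_arm_knob (a point): Point on the axis of the fork arm's upright dark-wood grip knob, 90 mm above the slab, 105 mm from the hinge pin. The knob is a plain cylinder 16 mm in diameter, rising from the bar's top at 64 mm to 109 mm above the slab. It moves with the arm; its x axis points from the pin out along the arm.
- fork_stand_pivot (a point): Point on the hinge axis of the fork arm's pedestal, 90 mm above the slab (the hub itself ends at 70 mm). Fixed; z points up, x is the arm's direction from the pin at joint value 0 (folded), y the direction at joint value 1.57 (swung out).
- cup_arm (a joint): Hinge angle (rad) of a bystander arm: same steel, height, pedestal, hinge and knob (60 mm from its pin), but shorter, ending in a round flat disc 64 mm across (far rim 142 mm from the pin). Its pedestal stands 0.26 m or more to the left or right of the fork arm's. Starts at 0 to 0.2 (folded), grows anticlockwise; to be left folded.

How it is judged (in metres and radians):
At the end, for the whole second after the job is handed in: The fork arm is swung out and seated: its hinge is within 0.15 rad of its 1.6 rad stop and at rest. The cup arm is still folded (hinge below 0.4 rad) (value of joint fork_arm above 1.45 rad and velocity of joint fork_arm between -0.05 and 0.05 rad/s and value of joint cup_arm below 0.4 rad); the robot touches nothing.
It fails at once if the shorter cup arm is swung out of its folded position (beyond 0.4 rad) (value of joint cup_arm above 0.4 rad).
It also fails if it takes over 34 s, if anything falls off the work surface, if the arm or the gripper's body presses on something with over 40 N, if the wrist force passes 120 N, or if a joint passes its speed limit or range.

## Working session

There is one attempt and no reset: what is moved stays moved. The work goes in short steps, Python scripts to look and compute and a tool call to move; the robot and the scene stay as the last step left them, time stands still between calls to the robot, and variables do not carry over. Pictures are saved under pics/ and viewed, at most 10 in all, crops included, and the job is handed in when it is done.

Besides the shell and the picture viewer there is one more tool, called by a JSON object that holds its "api" and its "payload", one argument or row to a line. jog_arm: Moves the arm, as the interface text tells. Its arguments: {"type":"object","properties":{"targets":{"type":"array","items":{"type":"object","properties":{"linear":{"type":"array","items":{"type":"number"}},"dr":{"type":"array","items":{"type":"number"}},"hand":{"type":"number"}}}}},"required":["targets"]}

```bash
mkdir -p pics
python3 - <<'E'
from station import bot
import cv2,numpy as np
for n in("scene","top"):
    f=bot.grab_frame(n); cv2.imwrite(f"pics/{n}0.png",f["frame"][:,:,::-1]); np.savez(n+"0.npz",**f)
    print(n,f["vfov"],f["cx"],f["cy"],f["R"].round(3).tolist(),f["t"].round(1))
s=bot.sense();print(s["clock"],s["eef_pos"],s["tcp_rot"])
E
```

```text
scene 55.49457502803273 317.3571025251919 244.830306689237 [[0.199, 0.98, 0.006], [0.619, -0.121, -0.776], [-0.76, 0.158, -0.631]] [ -80.1 -262.3 1251.8]
top 48.25896933509266 313.3804781554354 229.84225863036096 [[-0.009, -1.0, -0.002], [-0.998, 0.009, -0.068], [0.068, 0.002, -0.998]] [ -7.5 568.9 868.1]
0.1 [ 217.98253646 -664.87124642  238.37828607] [ 9.87478403e-01  1.57753556e-01 -5.84443691e-05 -4.63791452e-04]
```

View pics/top0.png

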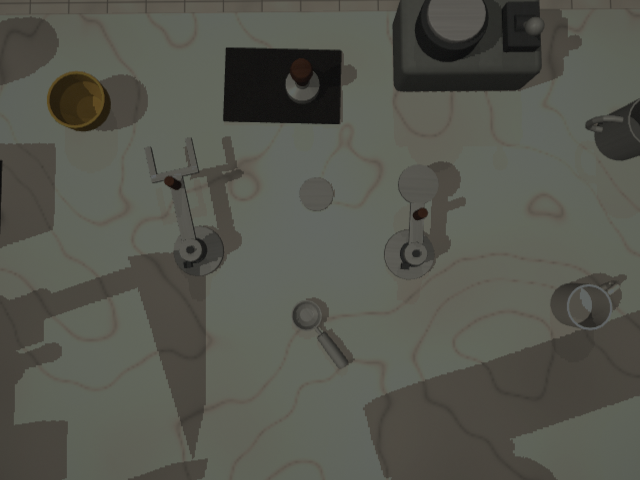

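View pics/scene0.png

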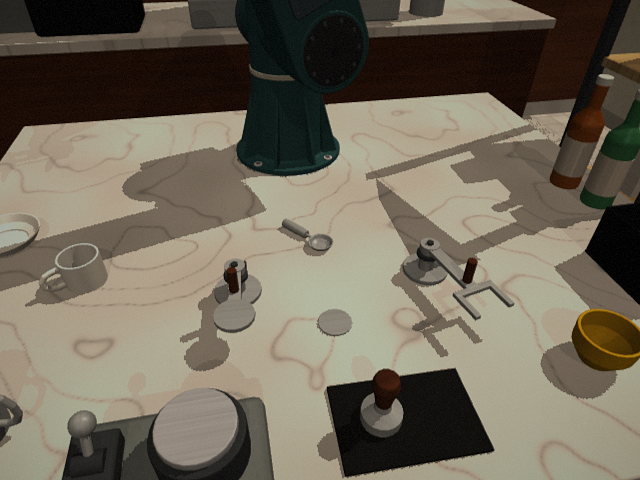

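Top view: the fork arm's hub is at about (190,250), its knob at (173,182), and the fork points up the image. The cup arm's hub is at about (415,253), to the right. In the scene view the fork arm is at (430,245) with its knob at (471,270). Anticlockwise takes the fork toward image-left (+y), away from the cup arm.

```bash
cat > h.py <<'E'
import numpy as np,cv2
def ray(f,u,v,z):
    F=240/np.tan(np.radians(float(f["vfov"]))/2)
    R,t=f["R"],f["t"]; c=-R.T@t
    d=R.T@np.array([(u-f["cx"])/F,(v-f["cy"])/F,1]); return c+d*(z-c[2])/d[2]
def wood(f,box):
    x0,y0,x1,y1=box; im=f["frame"][y0:y1,x0:x1].astype(int)
    m=((im[...,0]>1.6*im[...,1])&(im[...,0]>25)).astype(np.uint8)
    n,l,s,c=cv2.connectedComponentsWithStats(m); i=1+s[1:,4].argmax()
    p=np.argwhere(l==i)[:,::-1]+[x0,y0]; return p
E
python3 - <<'E'
from h import *
T=np.load("top0.npz");S=np.load("scene0.npz")
p=wood(T,(150,165,200,200));print("top",len(p),p.min(0),p.max(0),p.mean(0))
print("mid knob z~88",ray(T,*p.mean(0),88)); 
q=wood(S,(455,250,485,290));print("sc",len(q),q.min(0),q.max(0)); print(ray(S,*q.mean(0),87))
print("hub z70",ray(T,190,250,70),ray(S,430,243,70))
D=T["depth"]
F=240/np.tan(np.radians(float(T["vfov"]))/2)
def dp(u,v):
    z=D[v,u];return T["R"].T@(z*np.array([(u-T["cx"])/F,(v-T["cy"])/F,1])-T["t"])
for u,v in[(190,250),(186,225),(180,195),(171,181),(250,300),(215,255),(192,150),(152,160)]:print(u,v,dp(u,v).round(1))
im=T["frame"][130:280,130:250];cv2.imwrite("pics/crop.png",cv2.resize(im[:,:,::-1],None,fx=5,fy=4*1.0,interpolation=2)[:600])
E
```

```text
top 13 [165 180] [170 185] [168.23076923 182.46153846]
mid knob z~88 [639.07179562 210.05584564  88.        ]
sc 152 [464 258] [476 282]
[636.57265848 207.32913152  87.        ]
hub z70 [535.51844446 180.0166684   70.        ] [541.06038875 179.17892375  70.        ]
190 250 [535.6 180.4  68.4]
186 225 [575.2 188.1  63.6]
180 195 [622.9 198.   63.3]
171 181 [638.2 200.7 107.2]
250 300 [4.53e+02 9.49e+01 3.00e-01]
215 255 [528.8 152.9   5.9]
192 150 [694.5 179.3  64.3]
152 160 [679.  242.6  64.4]
```

View pics/crop.png

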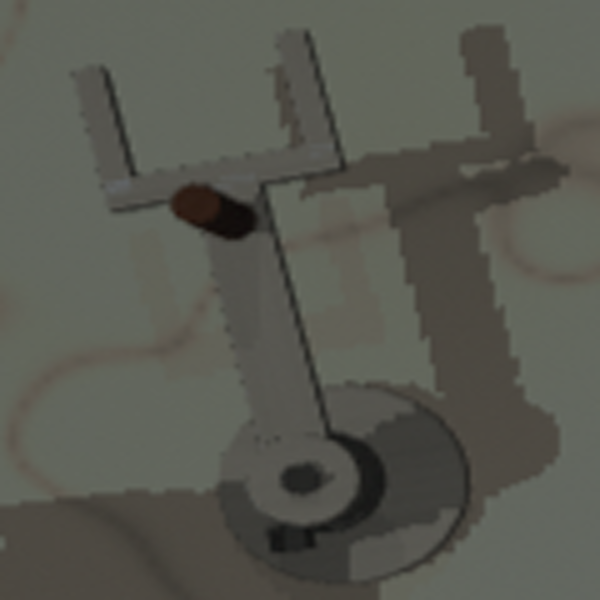

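The crop shows the knob top at about (169,181) and the pin at about (190,250). That puts the pin at about (537,180) mm and the knob at about (638,203) mm, a heading of about 0.22 rad. I'll push the knob with shut fingers from its -y side.

{"api": "jog_arm", "payload": {
  "targets": [
    {"linear":[0.0333,-0.033,0],"hand":-1},
    {"linear":[0.0333,-0.033,0],"hand":-1},
    {"linear":[0.0333,-0.033,0],"hand":-1},
    {"linear":[0.0333,-0.033,0],"hand":-1},
    {"linear":[0.0333,-0.033,0],"hand":-1},
    {"linear":[0.0333,-0.033,0],"hand":-1},
    {"linear":[0.0333,-0.033,0],"hand":-1},
    {"linear":[0.0333,-0.033,0],"hand":-1},
    {"linear":[0.0333,-0.033,0],"hand":-1},
    {"linear":[0.0333,-0.033,0],"hand":-1},
    {"linear":[0.0333,-0.033,0],"hand":-1},
    {"linear":[0.0333,-0.033,0],"hand":-1},
    {"linear":[0.0333,-0.033,0],"hand":-1},
    {"linear":[0.0333,-0.033,0],"hand":-1},
    {"linear":[0.0333,-0.033,0],"hand":-1},
    {"linear":[0.0333,-0.033,0],"hand":-1},
    {"linear":[0.0333,-0.033,0],"hand":-1},
    {"linear":[0.0333,-0.033,0],"hand":-1},
    {"linear":[0.0333,-0.033,0],"hand":-1},
    {"hand":-1}
  ]
}}

```text
validation failed for argument at $.ta...
```

{"api": "jog_arm", "payload": {
  "targets": [
    {"linear":[0.0333,-0.033,0.0],"dr":[0,0,0],"hand":-1},
    {"linear":[0.0333,-0.033,0.0],"dr":[0,0,0],"hand":-1},
    {"linear":[0.0333,-0.033,0.0],"dr":[0,0,0],"hand":-1},
    {"linear":[0.0333,-0.033,0.0],"dr":[0,0,0],"hand":-1},
    {"linear":[0.0333,-0.033,0.0],"dr":[0,0,0],"hand":-1},
    {"linear":[0.0333,-0.033,0.0],"dr":[0,0,0],"hand":-1},
    {"linear":[0.0333,-0.033,0.0],"dr":[0,0,0],"hand":-1},
    {"linear":[0.0333,-0.033,0.0],"dr":[0,0,0],"hand":-1},
    {"linear":[0.0333,-0.033,0.0],"dr":[0,0,0],"hand":-1},
    {"linear":[0.0333,-0.033,0.0],"dr":[0,0,0],"hand":-1},
    {"linear":[0.0333,-0.033,0.0],"dr":[0,0,0],"hand":-1},
    {"linear":[0.0333,-0.033,0.0],"dr":[0,0,0],"hand":-1},
    {"linear":[0.0333,-0.033,0.0],"dr":[0,0,0],"hand":-1},
    {"linear":[0.0333,-0.033,0.0],"dr":[0,0,0],"hand":-1},
    {"linear":[0.0333,-0.033,0.0],"dr":[0,0,0],"hand":-1},
    {"linear":[0.0333,-0.033,0.0],"dr":[0,0,0],"hand":-1},
    {"linear":[0.0333,-0.033,0.0],"dr":[0,0,0],"hand":-1},
    {"linear":[0.0333,-0.033,0.0],"dr":[0,0,0],"hand":-1},
    {"linear":[0.0333,-0.033,0.0],"dr":[0,0,0],"hand":-1},
    {"linear":[0,0,0],"dr":[0,0,0],"hand":-1}
  ]
}}

```text
clock: 2.1
eef_pos: [625.5, 131.7, 238.7]
tcp_rot: [0.987, 0.159, 0.0, -0.0]
contact_force: [-0.9, -0.3, 0.4]
opening: 0.6
grasp_force: 0.0
```

{"api": "jog_arm", "payload": {
  "targets": [
    {"linear":[0.03,-0.024,0],"dr":[0,0,0],"hand":-1},
    {"linear":[0,0,0.045],"dr":[0,0,0],"hand":-1},
    {"linear":[0,0,0.045],"dr":[0,0,0],"hand":-1},
    {"linear":[0,0,0.03],"dr":[0,0,0],"hand":-1},
    {"linear":[0,0,0.02],"dr":[0,0,0],"hand":-1},
    {"linear":[0,0,0],"dr":[0,0,0],"hand":-1}
  ]
}}

```text
clock: 2.7
eef_pos: [642.9, 159.0, 95.9]
tcp_rot: [0.987, 0.158, -0.003, 0.0]
contact_force: [0.6, 0.6, -0.3]
opening: 0.3
grasp_force: 0.0
```

Run:
```python
from station import bot
import cv2
f=bot.grab_frame("scene"); cv2.imwrite("pics/s1.png",cv2.resize(f["frame"][170:350,370:570,::-1],None,fx=3,fy=3))
```

```text
(no output)
```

View pics/s1.png

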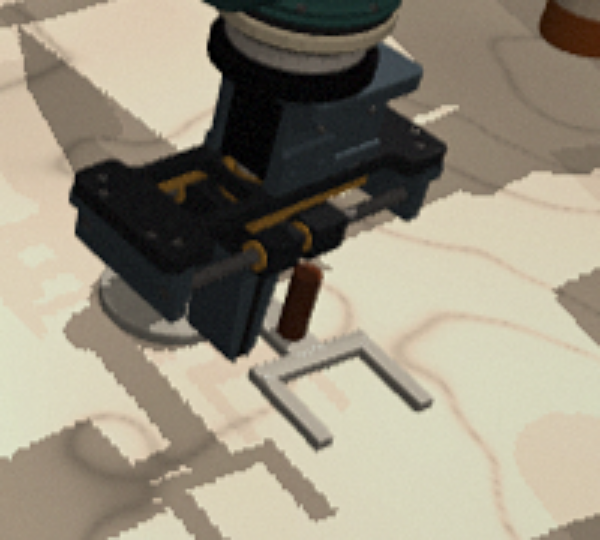

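The fingers are down on the near side of the knob, clear of the bar. Next is the push around the arc, first part.

{"api": "jog_arm", "payload": {
  "targets": [
    {"linear":[0.0038,-0.01,0],"dr":[0,0,0],"hand":-1},
    {"linear":[0.0038,-0.01,0],"dr":[0,0,0],"hand":-1},
    {"linear":[0.0038,-0.01,0],"dr":[0,0,0],"hand":-1},
    {"linear":[0.0013,-0.0073,0],"dr":[0,0,-4],"hand":-1},
    {"linear":[0.0013,-0.0073,0],"dr":[0,0,-4],"hand":-1},
    {"linear":[0.0013,-0.0073,0],"dr":[0,0,-4],"hand":-1},
    {"linear":[0.0013,-0.0073,0],"dr":[0,0,-4],"hand":-1},
    {"linear":[0.0013,-0.0073,0],"dr":[0,0,-4],"hand":-1},
    {"linear":[0.0013,-0.0073,0],"dr":[0,0,-4],"hand":-1},
    {"linear":[0.0013,-0.0073,0],"dr":[0,0,-4],"hand":-1},
    {"linear":[0.0013,-0.0073,0],"dr":[0,0,-4],"hand":-1}
  ]
}}

```text
clock: 3.85
eef_pos: [624.9, 247.6, 99.9]
tcp_rot: [0.905, 0.425, 0.001, 0.0]
contact_force: [1.2, -0.4, -0.3]
opening: 0.1
grasp_force: 0.5
```

Run:
```python
from station import bot
import cv2
s=bot.sense();print(s["joints"],s["contact_force"])
f=bot.grab_frame("scene"); cv2.imwrite("pics/s2.png",cv2.resize(f["frame"][170:350,390:590,::-1],None,fx=3,fy=3))
```

```text
[ 3.42619383e-01  5.14233282e-01  1.83613168e+00 -1.24586719e-05
  7.89304062e-01  1.03462779e+00] [ 1.23052686 -0.42216307 -0.26074997]
```

View pics/s2.png

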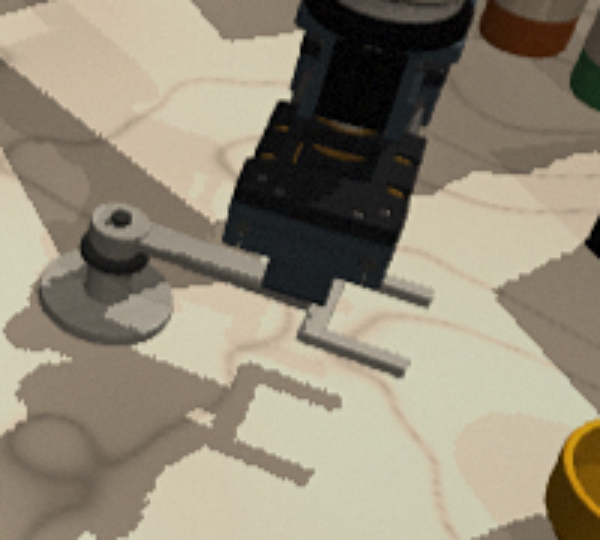

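The arm has swung to a heading of about 50° with the fingers behind the knob. Next push takes it over centre.

{"api": "jog_arm", "payload": {
  "targets": [
    {"linear":[0.001,-0.0074,0],"dr":[0,0,-4],"hand":-1},
    {"linear":[0.001,-0.0074,0],"dr":[0,0,-4],"hand":-1},
    {"linear":[0.001,-0.0074,0],"dr":[0,0,-4],"hand":-1},
    {"linear":[0.001,-0.0074,0],"dr":[0,0,-4],"hand":-1},
    {"linear":[0.001,-0.0074,0],"dr":[0,0,-4],"hand":-1},
    {"linear":[0.001,-0.0074,0],"dr":[0,0,-4],"hand":-1},
    {"linear":[0.001,-0.0074,0],"dr":[0,0,-4],"hand":-1},
    {"linear":[0,0,0],"dr":[0,0,0],"hand":-1},
    {"linear":[0,0,0],"dr":[0,0,0],"hand":-1},
    {"linear":[0,0,0],"dr":[0,0,0],"hand":-1}
  ]
}}

```text
clock: 4.9
eef_pos: [582.8, 276.4, 99.2]
tcp_rot: [0.777, 0.63, 0.0, 0.0]
contact_force: [-0.4, -0.5, -0.2]
opening: 0.7
grasp_force: 0.0
```

Run:
```python
from station import bot
import cv2
f=bot.grab_frame("scene"); cv2.imwrite("pics/s3.png",cv2.resize(f["frame"][170:350,390:590,::-1],None,fx=3,fy=3))
```

```text
(no output)
```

View pics/s3.png

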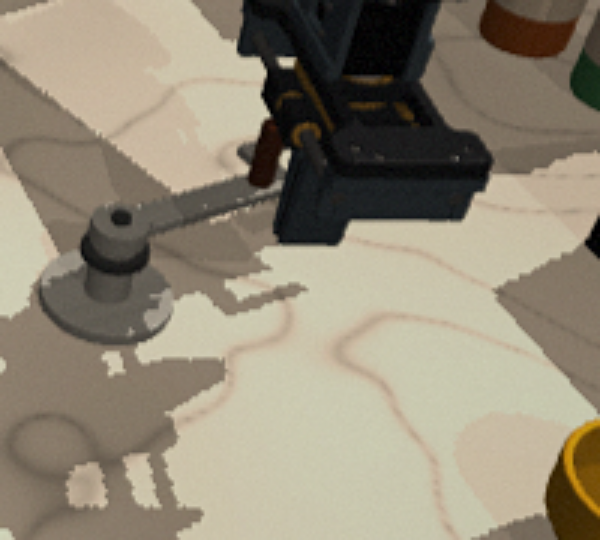

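The knob has separated from the fingers, so the arm has carried itself onward. I'll back off, rise and check.

{"api": "jog_arm", "payload": {
  "targets": [
    {"linear":[0,0.03,0],"dr":[0,0,0],"hand":-1},
    {"linear":[0,0.02,-0.02],"dr":[0,0,0],"hand":-1},
    {"linear":[0,0,-0.045],"dr":[0,0,0],"hand":-1},
    {"linear":[0,0,-0.045],"dr":[0,0,0],"hand":-1},
    {"linear":[0,0.045,-0.02],"dr":[0,0,0],"hand":-1},
    {"linear":[0,0.045,0],"dr":[0,0,0],"hand":-1},
    {"linear":[0,0.045,0],"dr":[0,0,0],"hand":-1},
    {"linear":[-0.045,0,0],"dr":[0,0,0],"hand":-1},
    {"linear":[-0.045,0,0],"dr":[0,0,0],"hand":-1},
    {"linear":[-0.045,0,0],"dr":[0,0,0],"hand":-1},
    {"linear":[-0.045,0,0],"dr":[0,0,0],"hand":-1},
    {"linear":[0,0,0],"dr":[0,0,0],"hand":-1},
    {"linear":[0,0,0],"dr":[0,0,0],"hand":-1},
    {"linear":[0,0,0],"dr":[0,0,0],"hand":-1},
    {"linear":[0,0,0],"dr":[0,0,0],"hand":-1}
  ]
}}

```text
clock: 6.45
eef_pos: [726.7, 63.3, 228.9]
tcp_rot: [0.776, 0.631, 0.0, -0.0]
contact_force: [-0.7, 0.6, -0.4]
opening: 0.2
grasp_force: 0.0
```

Run:
```python
from station import bot
import cv2
from h import *
np.set_printoptions(suppress=True)
f=bot.grab_frame("top"); cv2.imwrite("pics/t4.png",f["frame"][:,:,::-1])
g=bot.grab_frame("scene")
q=wood(g,(400,170,520,270)); k=ray(g,*q.mean(0),87); print(len(q),q.mean(0),k)
print("heading",np.arctan2(k[1]-180,k[0]-537))
```

```text
19 [481.68421053 211.47368421] [488.82074914 302.93134348  87.        ]
heading 1.9443178296358443
```

View pics/t4.png

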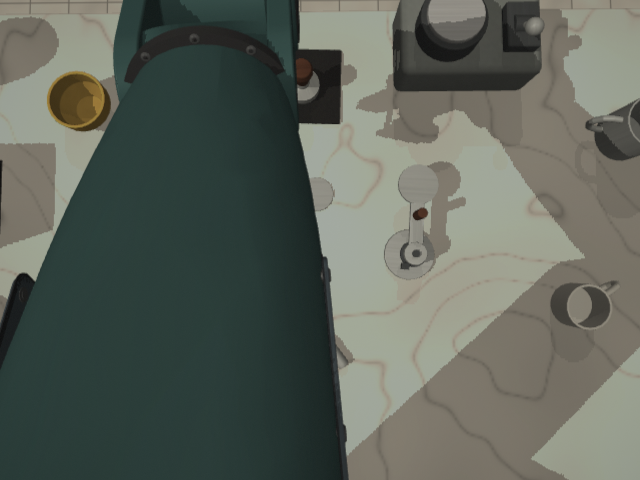

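The cup arm is untouched at (417,215), but the robot hides the fork arm. I'll move it aside.

{"api": "jog_arm", "payload": {
  "targets": [
    {"linear":[-0.045,0,0],"dr":[0,0,0],"hand":-1},
    {"linear":[-0.045,0,0],"dr":[0,0,0],"hand":-1},
    {"linear":[-0.045,0,0],"dr":[0,0,0],"hand":-1},
    {"linear":[-0.045,0,0],"dr":[0,0,0],"hand":-1},
    {"linear":[-0.045,0,0],"dr":[0,0,0],"hand":-1},
    {"linear":[-0.045,0,0],"dr":[0,0,0],"hand":-1},
    {"linear":[-0.045,0,0],"dr":[0,0,0],"hand":-1},
    {"linear":[-0.045,0,0],"dr":[0,0,0],"hand":-1},
    {"linear":[0,0,0],"dr":[0,0,0],"hand":-1},
    {"linear":[0,0,0],"dr":[0,0,0],"hand":-1},
    {"linear":[0,0,0],"dr":[0,0,0],"hand":-1},
    {"linear":[0,0,0],"dr":[0,0,0],"hand":-1}
  ]
}}

```text
clock: 7.75
eef_pos: [653.0, -288.8, 228.9]
tcp_rot: [0.776, 0.631, 0.0, -0.0]
contact_force: [0.8, -0.3, -1.4]
opening: 0.7
grasp_force: 0.0
```

Run:
```python
from station import bot
import cv2
from h import *
np.set_printoptions(suppress=True)
f=bot.grab_frame("top"); cv2.imwrite("pics/t5.png",f["frame"][:,:,::-1])
print(bot.sense()["joint_velocities"].round(3) if hasattr(bot.sense()["joint_velocities"],'round') else bot.sense()["joint_velocities"])
```

```text
[-0.002 -0.     0.    -0.002 -0.002  0.001]
```

View pics/t5.png

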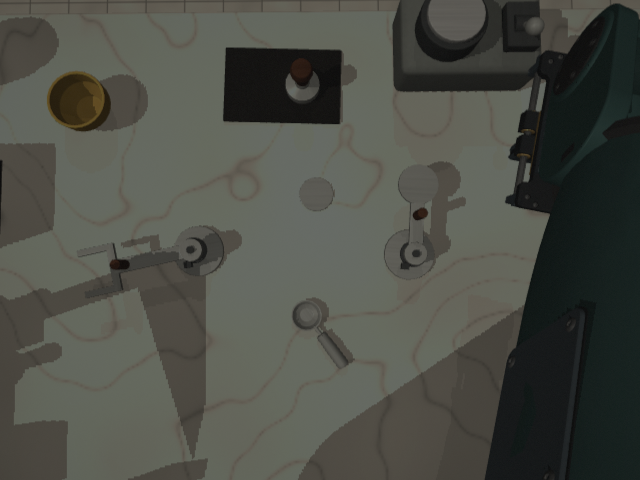

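The fork arm now points image-left, with its pin at (190,250) and knob at about (120,265). That is a heading of about 1.77 rad, so it has travelled about 1.55 rad, which fits it resting on its stop. The cup arm is unchanged and the robot is clear.

```bash
python3 -c "
from station import bot
print(bot.finish_job())"
```

```text
the job is handed in; nothing more can be done
None
```

The fork arm is swung out about 1.55 rad from where it started, which fits it resting on its stop. The cup arm is still folded and the robot touches nothing; the job is handed in at about 8 s on the clock, and the judge returned no verdict.

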